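# Snap the pivot clip onto a routing-jig post with the clip fork

### The job

Take the two-tined clip fork out of its wooden block and, pushing with the fork and not with your fingers, slide the split steel clip along its guide and sideways into the groove of the jig's pivot post until it snaps fully home round the post. Then stand the fork back in its block as you found it. Do not knock over the glue bottle or the tin.

Things in the scene. Friction and masses are not known exactly. Their poses are not given: they have to be found in the camera images.
- jig: Fixed jig: guitar-shaped wooden board, 30 mm thick, about 380 x 280 mm, with a steel guide plate 84 mm wide on it, from x = -165 to 40 mm, top at z = 36 mm. Origin: on the pivot post's axis at table height; z up; x = direction in which the clip is pushed, to the robot's left within 20 degrees. Two ribs, 8 mm high, inner faces at y = +-32 mm, from x = -150 to -45 mm, guide the clip.
- seat (a point): Point on the post's axis at the guide plate's top (36 mm over the table), axes as the jig's. The clip's origin is here when fully home. The post has a neck (the groove) of 22 mm diameter from here to 14 mm up, then a head 36 mm in diameter, 12 mm high.
- nose (a point): Air cylinder fixed over the post: centre of its nose's underside, 104 mm over the table, on the post's axis, axes as the jig's. Nose 40 mm in diameter; from 31 mm higher a square body 84 x 84 mm, 118 mm tall, then an arm to a 36 mm column at jig x = 217 mm. It blocks an upright hand at the end of the push: lean the fork 25 to 45 degrees, handle towards jig -x.
- clip: Loose split clip of steel, 69 x 60 mm, 10 mm thick, about 160 g, on the guide plate, mouth towards the post. Origin: centre of its bore, at its underside, 58 to 88 mm short of the post at the start; x out of the mouth, z up. Sprung jaws reach x = 15 mm; mouth 17 mm wide. Pushed in +x, the jaws spread from 19 mm short of home (7 to 12 N) and snap shut 9 mm on; home has 3 mm of play.
- clip_back (a point): Centre of the clip's flat back face, where the fork presses: 34 mm behind the clip's origin, 5 mm above its underside, axes as the clip's. The face is 60 mm wide and 10 mm high; from its middle a tail 12 mm wide sticks out 20 mm to -x.
- fork: Loose fork, 125 mm long, about 160 g, upright in its block. Origin: midway between the tine tips; z up the handle; y across the tines. Two round steel tines, 8 mm in diameter, round ends, centres at y = +-13 mm (18 mm between them: they straddle the clip's tail); collar 36 (x) by 60 (y) mm from z = 55 to 65 mm; square wooden handle 24 x 24 mm from z = 65 to 125 mm. Same either way round.
- rack: Fixed wooden fork block, 46 (x) by 76 (y) mm, 70 mm high, on a foot 100 x 100 x 12 mm. Origin: centre of its underside; z up. Slot 22 (x) by 50 (y) mm, open at the top, at least 55 mm deep: the fork hangs in it on its collar, fork y along block y (either way round), fork origin 15 mm above the block's origin.
- glue: White glue bottle, 60 mm in diameter, 150 mm high, loose; bystander. Origin: centre of its underside, z up.
- tin: Round aluminium tin, 84 mm in diameter, 100 mm high, loose; bystander. Origin: centre of its underside, z up.
Mind the look-alikes: they are no part of the job. What is shaped like the rack but turquoise is not meant. Leave any blue or purple look-alike of the fork alone.

How it is judged:
By the outcome, as a careful person would: the job done as asked, in the order asked, and still so for the second after the job is handed in, with the robot touching nothing.
It also fails if it takes over 54 s, if anything falls off the work surface, if the arm or the gripper's body presses on something with over 40 N, if the wrist force passes 120 N, or if a joint passes its speed limit or range.

### The arm

A 7-joint arm with a two-finger parallel gripper is mounted at the origin on the work surface. World frame = base frame: x ahead of the robot, y to its left, z up, the work surface at z = 0. Lengths are in m, angles in rad, forces in N, time in s.
With the tool pointing down it reaches from about 0.35 to 0.9 m from the base axis. Payload 19.9 kg.
Tool frame: the origin (TCP) lies at the very end of the fingers, on their centre line; the grasp point (between the pads) lies 19 mm behind it (ctrl.tcp_to_grasp is the distance from the TCP to the grasp point, in m); z points along the fingers, y is the line along which they close (so a half turn about z gives the same grasp; the last joint's range is limited). The gripper opens to 85 mm and grips with 20 to 120 N. Pads are 22 mm wide; open, the fingers measure 114 mm over their backs; the gripper's body (76 mm by 85 mm) begins 54 mm behind the grasp point. The pads swing forward as they close: fully open they stand 13 mm farther back than shut.
Start: joints at [1.278, 0.417, -0.01, 1.614, 0.005, 1.111, -0.053], TCP at [0.155, -0.605, 0.231] pointing down, gripper open.
Joint ranges: [-2.81, 2.81], [-0.39, 2.02], [-1.27, 1.25], [0.06, 2.57], [-1.19, 4.33], [0.19, 2], [-2.82, 2.82]. Speed limits (rad/s): [1.89, 1.89, 2.39, 2.39, 3.01, 3.01, 3.01].

### API

Orientations are given as a unit quaternion [w, x, y, z].
In Python, from rig import ctrl gives the robot as it stands.
- The arm moves only by the shell command python3 -m handwheel 'ROWS' [FORCE]. ROWS is JSON, a list that holds one entry, the list of rows, each a list of 5 numbers: the finger opening in cm, from 0 to 8.54, then the shift along the tool's x, y, z in cm, then the turn about the tool's z in degrees. In form: [[[hand, dx, dy, dz, yaw], ...]]. A call has 1 to 8 rows; each row is the pose to reach, as a shift and turn from the pose commanded when the call began, along the tool's axes at that moment; what a row does not reach only later rows make up. A row lasts 1/8 s, in which the tool goes at most 62.5 mm and 10.7 degrees, less where a joint would pass 70% of its speed; a pose out of reach is approached as far as the arm can. A call with a gripper value outside its range is refused whole. The fingers move at their own pace and stop on an object; FORCE is the grip in N (left out, the last holds). Time passes only in rows, so rows that repeat a pose let the fingers close. It gives the time, the measured TCP pose, the force, the opening and the grip force at its end, in the units of the state.
- ctrl.state(): the state, without advancing time (a new reading comes with each control period).
- ctrl.read_camera(name): name is "side" or "top"; returns the picture (384x512x3 uint8, blue, green, red); there is no depth.
- ctrl.camera_model(name): a dict with "fx", "fy", "cx", "cy" (pixels), "k1" (the pictures are not rectified: a ray, as slopes to the right and down, at radius r is drawn at 1 + k1 r^2 times it, then the intrinsics apply), "R" (3x3) and "t" (3): a world point X has camera coordinates R X + t. Camera axes: x right, y down, z forward; pixel columns grow to the right and rows downward; lengths in m; the calibration is good to about 2 mm. A picture is of the moment at which its call begins. camera_model takes no time and is no camera call.
- ctrl.sign_off(): hands the job in; it is judged then, once.
The state is a dict: "clock": time; "joint_positions": joint angles; "joint_velocities": joint speeds; "effort": joint torques, N m; "tcp_pos": TCP position; "tool_rot": TCP orientation; "force": force on the tool from outside, world axes, zero at the start; "torque": the same for the moment, N m; "finger_gap": finger opening in m; "gripper_force": force on a finger pad.
Only numpy, scipy, OpenCV 4.12 (cv2) and the standard library are available. Lean on these libraries where they do the work, as an engineer would, in place of code of your own. Each camera call takes 0.05 s, during which the arm holds its last target. There are 200 camera calls.

## Working session

There is one attempt and no reset: what is moved stays moved. The work goes in short steps, Python scripts to look and compute and a shell command to move; the robot and the scene stay as the last step left them, time stands still between calls to the robot, and variables do not carry over. Pictures are saved under pics/ and viewed, at most 12 in all, crops included, and the job is handed in when it is done.

```bash
ls; mkdir -p pics; python3 - <<'E'
from rig import ctrl
import cv2,numpy as np
for n in("side","top"):
    cv2.imwrite(f"pics/{n}0.png",ctrl.read_camera(n)); m=ctrl.camera_model(n); print(n,m)
s=ctrl.state();print(s['clock'],s['tcp_pos'],s['tool_rot'],s['finger_gap'])
E
```

```text
pics
side {'fx': 396.18496818882755, 'fy': 396.18496818882755, 'cx': 245.98574495346395, 'cy': 192.56478679649024, 'k1': -0.0662230373546004, 'R': array([[-0.96837198, -0.2491813 ,  0.01282144],
       [-0.18686326,  0.69022141, -0.69905403],
       [ 0.16534156, -0.67934019, -0.7149539 ]]), 't': array([0.48477895, 0.14309948, 1.38064928])}
top {'fx': 481.6909625990459, 'fy': 481.6909625990459, 'cx': 255.9278202683399, 'cy': 195.05795853922078, 'k1': -0.06886973708804356, 'R': array([[ 2.15984161e-02, -9.99766362e-01,  8.54204171e-04],
       [-9.98250190e-01, -2.16126883e-02, -5.50404296e-02],
       [ 5.50460317e-02,  3.36076628e-04, -9.98483761e-01]]), 't': array([-0.03582325,  0.4908488 ,  1.43640224])}
0.1 [ 0.15504962 -0.60511596  0.23070284] [-5.79113547e-04  9.92143133e-01  1.25106573e-01 -1.21019047e-04] 0.08523620985107214
```

View pics/side0.png

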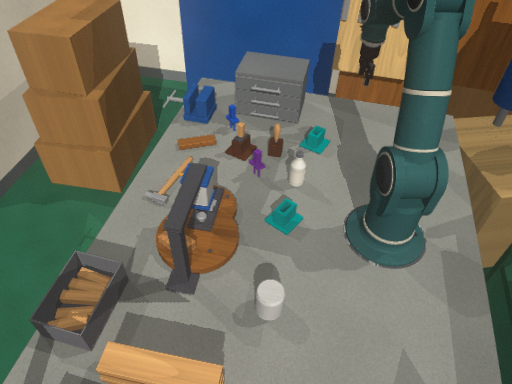

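View pics/top0.png

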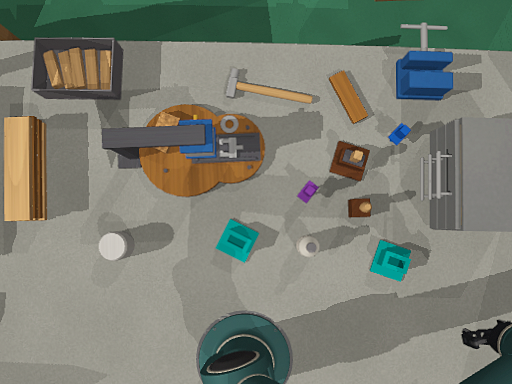

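The two pictures show the brown block with the fork at top (350,160) and side (240,148). The clip on its guide is at top (232,148), and the tin and glue bottle are at top (113,246) and (307,246). The small brown object at top (360,208) needs a closer look, so I'm zooming in.

```bash
cat > h.py <<'E'
import numpy as np,cv2
from rig import ctrl
from scipy.spatial.transform import Rotation as Ro
def ray(n,u,v):
    m=ctrl.camera_model(n); p=np.array([(u-m['cx'])/m['fx'],(v-m['cy'])/m['fy']]); q=p.copy()
    for _ in range(20): q=p/(1+m['k1']*(q@q))
    R=m['R']; return -R.T@m['t'], R.T@np.array([q[0],q[1],1])
def onz(n,u,v,z):
    c,d=ray(n,u,v); return c+d*(z-c[2])/d[2]
def proj(n,X):
    m=ctrl.camera_model(n); c=m['R']@np.array(X)+m['t']; q=c[:2]/c[2]; q=q*(1+m['k1']*(q@q))
    return np.array([m['fx']*q[0]+m['cx'],m['fy']*q[1]+m['cy']])
def tri(a,b):
    (c,d),(e,f)=ray('top',*a),ray('side',*b)
    s=np.linalg.lstsq(np.c_[d,-f],e-c,rcond=None)[0]
    return (c+d*s[0]+e+f*s[1])/2, np.linalg.norm(c+d*s[0]-e-f*s[1])
def pose():
    s=ctrl.state(); w,x,y,z=s['tool_rot']; return np.array(s['tcp_pos']),Ro.from_quat([x,y,z,w]).as_matrix()
E
python3 - <<'E'
import cv2,numpy as np
t=cv2.imread('pics/top0.png');s=cv2.imread('pics/side0.png')
a=cv2.resize(t[100:230,200:400],None,fx=4,fy=4,interpolation=cv2.INTER_CUBIC);cv2.imwrite('pics/c1.png',a)
b=cv2.resize(s[115:275,150:310],None,fx=3.75,fy=3.75,interpolation=cv2.INTER_CUBIC);cv2.imwrite('pics/c2.png',b)
E
```

```text
(no output)
```

View pics/c1.png

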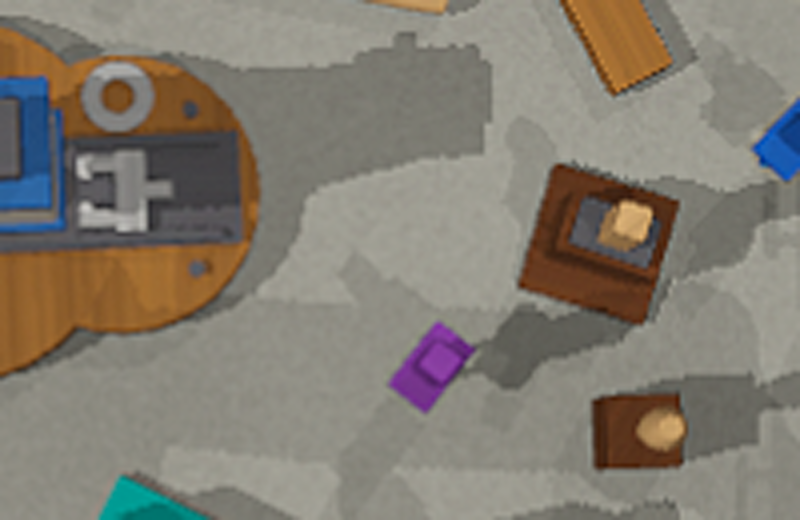

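View pics/c2.png

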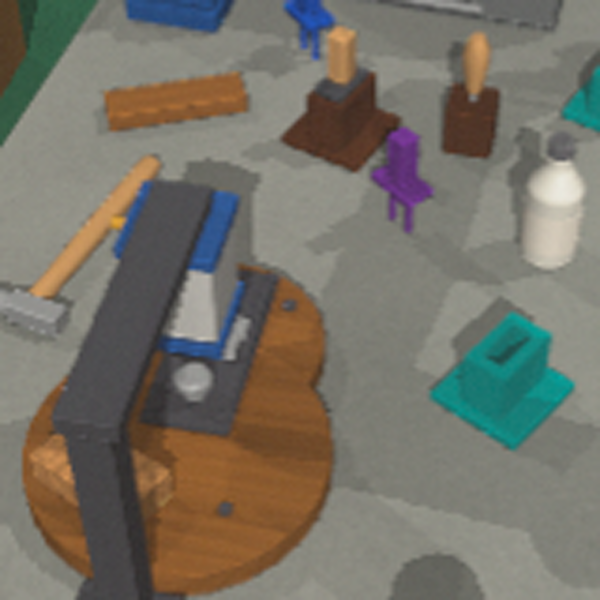

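The crops show the steel-collared fork in the brown block: foot corners at c1 (555,163), (680,200), (645,323) and (520,287), handle top at about (632,218). The small brown block with a round handle at (640,430) is a decoy. The clip's back face is at c1 x≈144 and the plate end at (238,130)-(243,243). In c2 the post head is at (193,380).

```bash
python3 - <<'E'
from h import *
t=cv2.imread('pics/top0.png');s=cv2.imread('pics/side0.png')
f=lambda x,y:(200+(x-1.5)/4,100+(y-1.5)/4)
g=lambda x,y:(150+(x-1.4)/3.75,115+(y-1.4)/3.75)
c=[onz('top',*f(*p),.012)[:2] for p in((555,163),(680,200),(645,323),(520,287))]
print('foot',np.mean(c,0),[np.degrees(np.arctan2(*(c[(i+1)%4]-c[i])[::-1])).round(1) for i in range(4)],[np.linalg.norm(c[(i+1)%4]-c[i]).round(3) for i in range(4)])
k=[onz('top',*f(*p),.08)[:2] for p in((580,195),(662,222),(652,266),(570,244))]
print('collar',np.mean(k,0),k[1]-k[0],k[2]-k[3])
print('handle top',onz('top',*f(634,216),.14), tri(f(634,216),g(343,32)))
# steel plate region, dark gray mask end edge
pe=[onz('top',*f(*p),.036)[:2] for p in((238,130),(243,243))]
print('plate end',pe,np.linalg.norm(pe[0]-pe[1]))
d=pe[0]-pe[1];print('jig x dir deg',np.degrees(np.arctan2(d[0],-d[1])))
pc=np.mean(pe,0)
print('post head top',onz('side',*g(193,378),.062))
print('clip back',onz('top',*f(145,190),.046),'tail end',onz('top',*f(172,188),.046),'jaw',onz('top',*f(78,162),.046),onz('top',*f(80,222),.046),'backcorners',onz('top',*f(144,150),.046),onz('top',*f(146,230),.046))
h=cv2.cvtColor(t,cv2.COLOR_BGR2HSV)
# blue cylinder-body top etc.
m=cv2.inRange(h,(100,120,60),(125,255,255));m[:, 230:]=0
n,l,st,ce=cv2.connectedComponentsWithStats(m);print(st[1:],ce[1:])
E
```

```text
foot [ 0.60307738 -0.30730902] [np.float64(-105.2), np.float64(164.6), np.float64(75.2), np.float64(-15.0)] [np.float64(0.099), np.float64(0.098), np.float64(0.099), np.float64(0.099)]
collar [ 0.6026458  -0.30559672] [-0.01825308 -0.0598856 ] [-0.01459425 -0.05975059]
handle top [ 0.60561874 -0.30586951  0.14      ] (array([ 0.60358392, -0.30611991,  0.14030205]), np.float64(0.0040066103620446675))
plate end [array([ 0.6787908 , -0.03069349]), array([ 0.59391615, -0.03620946])] 0.08505370067654866
jig x dir deg 93.71840145963837
post head top [0.62387795 0.13705385 0.062     ]
clip back [0.63055044 0.03722218 0.046     ] tail end [0.63246791 0.01727212 0.046     ] jaw [0.6504366  0.08740139 0.046     ] [0.60568681 0.08471904 0.046     ] backcorners [0.66043475 0.03869686 0.046     ] [0.60076064 0.03575551 0.046     ]
[[179 119  34  34 544]
 [186 128  31  31  84]] [[198.90808824 137.11948529]
 [207.45238095 150.3452381 ]]
```

```bash
cat >> h.py <<'E'
def go(x,y,z,tooly=None):
    """shift in tool cm and yaw deg to bring TCP to xyz with tool y at world angle tooly (deg)"""
    p,R=pose(); d=R.T@(np.array([x,y,z])-p)*100
    a=np.degrees(np.arctan2(R[1,1],R[0,1])); yaw=0 if tooly is None else -((tooly-a+180)%360-180)
    print('shift',d.round(2),'yaw',round(yaw,1),'| tcp',p.round(4),'tooly',round(a,1),'tilt',R[:,2].round(3))
E
python3 - <<'E'
from h import *
go(.3,-.33,.23,-105.3); go(.603,-.306,.23,-105.3)
E
```

```text
shift [ 20.87 -23.05   0.1 ] yaw 29.7 | tcp [ 0.155  -0.6051  0.2307] tooly -75.6 tilt [-0.     0.001 -1.   ]
shift [ 50.82 -17.85   0.09] yaw 29.7 | tcp [ 0.155  -0.6051  0.2307] tooly -75.6 tilt [-0.     0.001 -1.   ]
```

```bash
python3 -m handwheel '[[[8.5,4.2,-4.6,0,10],[8.5,8.4,-9.2,0,20],[8.5,12.6,-13.8,0,29.7],[8.5,16.8,-18.4,0,29.7],[8.5,20.9,-23,0,29.7],[8.5,26.5,-22,0,29.7],[8.5,32.5,-21,0,29.7],[8.5,38.5,-20,0,29.7]]]'; python3 - <<'E'
from h import *
go(.603,-.306,.23,-105.3)
E
```

```text
clock: 1.1
tcp_pos: [0.4802, -0.3157, 0.2313]
tool_rot: [0.0, 0.991, -0.133, -0.0]
force: [-0.4, -0.8, -0.5]
finger_gap: 0.0849
gripper_force: 0.0
shift [11.59 -4.19  0.13] yaw -0.0 | tcp [ 0.4802 -0.3157  0.2313] tooly -105.3 tilt [-0. -0. -1.]
```

```bash
python3 -m handwheel '[[[8.5,5.8,-2.1,0,0],[8.5,11.2,-4.1,0,0],[8.5,11.2,-4.1,0,0],[8.5,11.2,-4.1,0,0]]]'; python3 - <<'E'
from h import *
go(.603,-.306,.091,-105.3)
t=ctrl.read_camera('side')
cv2.imwrite('pics/s2.png',cv2.resize(t[60:200,180:330],None,fx=4,fy=4,interpolation=cv2.INTER_CUBIC))
E
```

```text
clock: 1.6
tcp_pos: [0.5967, -0.3063, 0.2306]
tool_rot: [-0.0, 0.991, -0.133, -0.001]
force: [-0.3, -0.5, -0.7]
finger_gap: 0.0848
gripper_force: 0.0
shift [ 0.61 -0.19 13.96] yaw -0.0 | tcp [ 0.5967 -0.3063  0.2306] tooly -105.3 tilt [-0.001  0.    -1.   ]
```

View pics/s2.png

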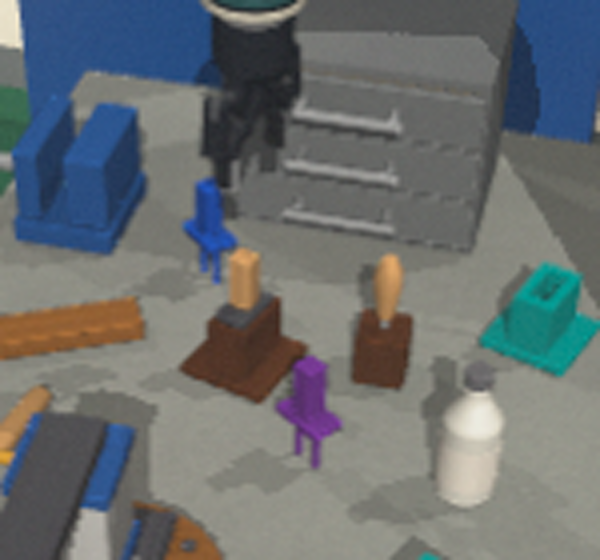

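The hand is above the fork, with the handle at crop (245,280) and the fingers on the same line. Going down and gripping.

```bash
python3 -m handwheel '[[[8.5,0.6,-0.2,5,0],[8.5,0.6,-0.2,10,0],[8.5,0.6,-0.2,13.4,0],[8.5,0.6,-0.2,13.4,0],[2,0.6,-0.2,13.4,0],[2,0.6,-0.2,13.4,0],[2,0.6,-0.2,13.4,0],[2,0.6,-0.2,13.4,0]]]' 25; python3 - <<'E'
from h import *
go(.603,-.306,.095,-105.3)
E
```

```text
clock: 2.65
tcp_pos: [0.6039, -0.3061, 0.0983]
tool_rot: [0.0, 0.991, -0.133, 0.001]
force: [-1.4, 0.7, 8.2]
finger_gap: 0.0237
gripper_force: 25.9
shift [-0.09  0.02  0.33] yaw -0.0 | tcp [ 0.6039 -0.3061  0.0983] tooly -105.3 tilt [ 0.001 -0.001 -1.   ]
```

```bash
python3 -m handwheel '[[[2,0,0,-1.5,0],[2,0,0,-3,0],[2,0,0,-4.1,0],[2,0,0,-4.1,0],[2,-1.2,0,-4.1,0],[2,-2.2,0,-4.0,0],[2,-3,0,-3.8,0],[2,-3.7,0,-3.55,0]]]' 25;  python3 -m handwheel '[[[2,-0.75,0,0.3,0],[2,-1.45,0,0.65,0],[2,-2.1,0,1.1,0],[2,-2.7,0,1.55,0],[2,-2.9,0,1.75,0],[2,-2.9,0,1.75,0],[2,-2.9,0,1.75,0]]]' 25; python3 - <<'E'
from h import *
go(.603,-.306,.095,-105.3)
t=ctrl.read_camera('side');u=ctrl.read_camera('top')
k=dict(fx=4,fy=4,interpolation=cv2.INTER_CUBIC)
cv2.imwrite('pics/s3.png',np.hstack([cv2.resize(t[80:180,200:300],None,**k),cv2.resize(u[110:210,300:400],None,**k)]))
E
```

```text
clock: 3.65
tcp_pos: [0.5674, -0.296, 0.1327]
tool_rot: [0.0, 0.991, -0.133, 0.0]
force: [2.1, -0.7, 1.7]
finger_gap: 0.0236
gripper_force: 25.8
clock: 4.53
tcp_pos: [0.5398, -0.2883, 0.1151]
tool_rot: [-0.0, 0.991, -0.133, -0.0]
force: [0.6, 0.6, -1.1]
finger_gap: 0.0233
gripper_force: 25.3
shift [6.57 0.03 2.  ] yaw -0.0 | tcp [ 0.5398 -0.2883  0.1151] tooly -105.3 tilt [-0.001  0.    -1.   ]
```

View pics/s3.png

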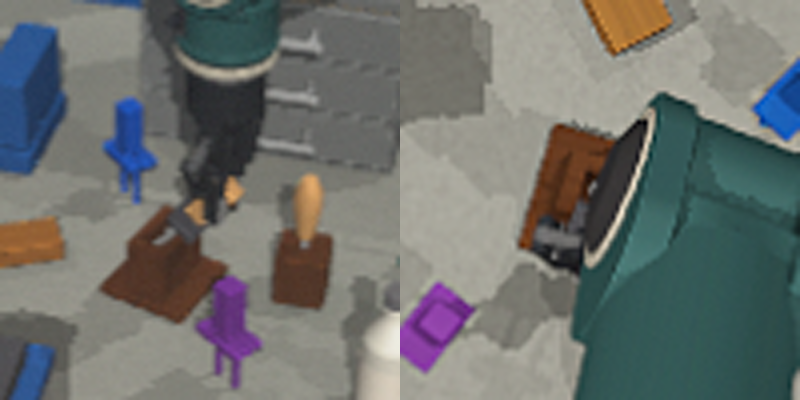

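The fork leans about 40° toward the robot, with its tines in the slot at crop (165,235). Lifting clear with a firm grip, then turning and moving to the jig.

```bash
python3 -m handwheel '[[[2,0,0,0,0],[2,0,0,0,0],[2,-1.5,0,-1.8,0],[2,-2,0,-4,0],[2,-2,0,-8,-10],[2,-2,0,-10.5,-20],[2,-2,0,-10.5,-30],[2,-2,0,-10.5,-40]]]' 100; python3 - <<'E'
from h import *
go(.638,-.066,.22,3.7)
E
```

```text
clock: 5.62
tcp_pos: [0.5205, -0.2831, 0.2205]
tool_rot: [0.0, 0.976, 0.216, -0.0]
force: [-0.5, -0.9, -2.7]
finger_gap: 0.0233
gripper_force: 97.8
shift [ 19.82 -14.71   0.04] yaw -68.7 | tcp [ 0.5205 -0.2831  0.2205] tooly -65.0 tilt [-0. -0. -1.]
```

```bash
python3 -m handwheel '[[[2,3,-2.2,0,-10],[2,6,-4.5,0,-20],[2,9,-6.7,0,-30],[2,12,-9,0,-40],[2,15,-11.2,0,-50],[2,18,-13.4,0,-60],[2,19.8,-14.7,0,-68.7],[2,19.8,-14.7,0,-68.7]]]'; python3 - <<'E'
from h import *
go(.638,-.066,.15,3.7)
t=ctrl.read_camera('side');u=ctrl.read_camera('top')
cv2.imwrite('pics/t4.png',u);cv2.imwrite('pics/sd4.png',t)
k=dict(fx=4,fy=4,interpolation=cv2.INTER_CUBIC)
cv2.imwrite('pics/s4.png',np.hstack([cv2.resize(t[110:230,190:290],None,**k),cv2.resize(u[100:220,205:305],None,**k)]))
E
```

```text
clock: 6.62
tcp_pos: [0.6394, -0.0651, 0.2199]
tool_rot: [-0.001, 0.685, 0.729, 0.0]
force: [-0.4, -0.9, -2.3]
finger_gap: 0.0234
gripper_force: 98.0
shift [-0.09 -0.14  6.99] yaw -0.1 | tcp [ 0.6394 -0.0651  0.2199] tooly 3.6 tilt [-0.001  0.001 -1.   ]
```

View pics/s4.png

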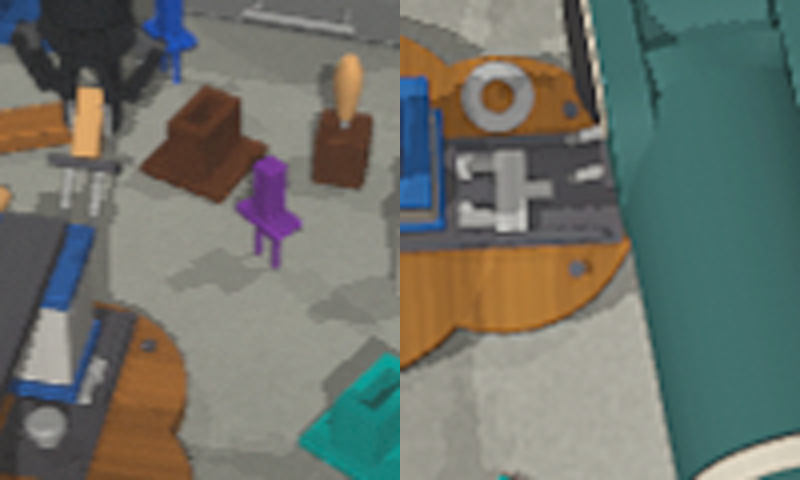

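The tine tips show in the top crop at (580,133) and (577,177), and in the side crop at (66,207) and (97,212). Triangulating them and comparing with the tail.

```bash
python3 - <<'E'
from h import *
T=lambda x,y:(205+(x-400-1.5)/4,100+(y-1.5)/4); S=lambda x,y:(190+(x-1.5)/4,110+(y-1.5)/4)
a=tri(T(580,134),S(66,207));b=tri(T(577,178),S(97,213));print(a,b)
p,R=pose();m=(a[0]+b[0])/2;print('tip rel TCP in tool (mm)',R.T@(m-p)*1e3, 'across',R.T@(a[0]-b[0])*1e3, 'world',m)
print('clip pts',[onz('top',*T(*q),.046)[:2].round(4) for q in((526,190),(552,189))])
u=cv2.imread('pics/t4.png')
# tail rows: bright columns profile
g=cv2.cvtColor(u,cv2.COLOR_BGR2GRAY)
print(g[138:158,236:244])
E
```

```text
(array([ 0.64720246, -0.00500179,  0.18060732]), np.float64(0.002455500127264947)) (array([ 0.61795088, -0.00352023,  0.18157275]), np.float64(0.0009652961828859914))
tip rel TCP in tool (mm) [63.59760184 -2.72865512 38.8682857 ] across [-3.11993712 29.12315751  0.94335086] world [ 0.63257667 -0.00426101  0.18109004]
clip pts [array([0.6306, 0.0365]), array([0.6317, 0.0173])]
[[ 91  68  72  73  70  73  71  71]
 [ 97  69  73  75  71  74  73  72]
 [101  70  74  74  75  74  74  74]
 [103  68  72  75  74  74  74  75]
 [106  70  74  77  76  74  75  74]
 [103  65  69  71  70  69  73  76]
 [ 97  52  55  68  73  73  78  77]
 [120 106 105 116 122 123 110  84]
 [142 146 147 146 146 149 129  89]
 [143 144 144 144 145 148 132  91]
 [140 140 139 136 139 140 128  93]
 [129 103 102  98  97  97  98  86]
 [130  53  60  64  63  64  69  71]
 [133  56  64  66  65  64  68  72]
 [143  59  69  71  80  85  86  88]
 [154  63  73  76  94 105 103 103]
 [154  62  73  74  92 102 100 100]
 [156  61  73  73  90 102  97  98]
 [157  55  64  74  89  95  90  91]
 [131  68  74  85  92  94  94  94]]
```

```bash
python3 - <<'E'
from h import *
S=lambda x,y:(190+(x-1.5)/4,110+(y-1.5)/4)
p,R=pose()
def onplane(uv,off):
    c,d=ray('side',*uv);n=R[:,1];P=p+n*off;X=c+d*((P-c)@n)/(d@n);return (R.T@(X-p)*1e3).round(1)
for q,o in (((66,207),-.003+.013),((70,170),-.003+.013),((97,213),-.003-.013),((99,172),-.003-.013),((84,157),-.003),((90,92),-.003)): print(q,onplane(S(*q),o))
t=cv2.imread('pics/sd4.png')
h=cv2.cvtColor(t,cv2.COLOR_BGR2HSV);m=cv2.inRange(h,(8,80,140),(25,255,255));m[:,:205]=0;m[:,218:]=0;m[:125]=0;m[155:]=0
print(np.argwhere(m).min(0),np.argwhere(m).max(0))
E
```

```text
(66, 207) [63.8 10.  37.8]
(70, 170) [45.1 10.  11.9]
(97, 213) [ 59.2 -16.   43.8]
(99, 172) [ 46.1 -16.    8.7]
(84, 157) [44.3 -3.  -4. ]
(90, 92) [ 15.4  -3.  -51.1]
[132 205] [148 215]
```

```bash
python3 - <<'E'
from h import *
p,R=pose()
for th in(30,40,48):
  for L in(102,87):
    a=np.radians(th);s,c=np.sin(a),np.cos(a)
    def P(x,y,z): # fork frame -> px ; x forward
        k=z-L; f=-k*s+x*c; d=-21-k*c-x*s
        X=p+R@(np.array([f,y-3,d])/1e3); return proj('side',X).round(1),proj('top',X).round(1)
    print(th,L,'tips',P(0,13,0),P(0,-13,0),'htop',P(12,0,125)[0],'hbot',P(12,0,65)[0],'collarfrontL,R',P(18,30,60)[0],P(18,-30,60)[0])
print('seen tips (206.1,161.4)/(249.6,133.1) (213.9,162.9)/(248.9,144.1) htop (212,132.6) hbot (211,148.5) collar (202,150) (219.5,151.5)')
t=cv2.imread('pics/sd4.png')[118:172,198:226]
g=cv2.cvtColor(t,cv2.COLOR_BGR2GRAY);print('\n'.join(''.join('%4d'%v for v in r) for r in g))
E
```

```text
30 102 tips (array([207.6, 165.4]), array([253.9, 136. ])) (array([214.8, 166.4]), array([254.2, 145.4])) htop [213.4 130.7] hbot [211.9 148.1] collarfrontL,R [202.9 148.7] [219.9 151. ]
30 87 tips (array([207.9, 161.2]), array([256.6, 135. ])) (array([215.1, 162.2]), array([257. , 144.5])) htop [213.8 126.3] hbot [212.3 143.8] collarfrontL,R [203.2 144.4] [220.3 146.7]
40 102 tips (array([206.3, 165.9]), array([248.5, 135.5])) (array([213.6, 167. ]), array([248.8, 144.9])) htop [213.8 130.1] hbot [211.5 147.6] collarfrontL,R [202.4 147.9] [219.5 150.2]
40 87 tips (array([206.9, 161.6]), array([252. , 134.6])) (array([214.1, 162.6]), array([252.4, 144.1])) htop [214.3 125.7] hbot [212.1 143.3] collarfrontL,R [203.  143.5] [220.1 145.8]
48 102 tips (array([205.4, 165.7]), array([244.7, 135. ])) (array([212.7, 166.8]), array([245. , 144.5])) htop [214.  129.7] hbot [211.3 147. ] collarfrontL,R [202.1 147. ] [219.3 149.3]
48 87 tips (array([206. , 161.4]), array([248.7, 134.1])) (array([213.4, 162.4]), array([249.1, 143.7])) htop [214.7 125.4] hbot [212.  142.7] collarfrontL,R [202.8 14
[... 5549 characters left out ...]
49 148 149 147 149 149
  82  81  83  80  81  82  83  75  62  71  87  92  87  84  89 100 104 108 110 128 146 146 146 147 148 147 147 147
  83  82  81  82  81  81  83  72  63  75  78  78  76  76  78  82  97 108 109 133 149 150 147 148 146 147 146 148
  82  83  82  80  82  82  77  67  60  74  78  77  78  81  72  82 102 109 110 132 149 147 145 146 149 147 146 146
  82  82  79  79  82  82  75  59  67  78  76  78  76  80  67  76 103 110 111 132 150 149 148 147 147 147 145 147
  79  80  81  80  83  80  68  55  71  82  83  86  84  76  65  85 107 106 109 131 151 149 149 150 148 147 146 149
  81  80  81  80  82  78  63  59  72  83  83  82  81  73  61  89 110 109 112 133 150 147 147 145 144 145 144 146
```

```bash
python3 -m handwheel '[[[2,0,-0.2,4,0],[2,0,-0.2,8,0],[2,0,-0.2,10,0],[2,0,-0.2,10.8,0],[2,0,-0.2,10.8,0],[2,0,-0.2,10.8,0]]]' 110; python3 - <<'E'
from h import *
go(.638,-.066,.15,3.7)
t=ctrl.read_camera('side');u=ctrl.read_camera('top')
cv2.imwrite('pics/t5.png',u);cv2.imwrite('pics/sd5.png',t)
k=dict(fx=8,fy=8,interpolation=cv2.INTER_CUBIC)
cv2.imwrite('pics/s5.png',np.hstack([cv2.resize(t[125:195,190:240],None,**k),cv2.resize(u[115:185,225:275],None,**k)]))
E
```

```text
clock: 7.48
tcp_pos: [0.6379, -0.0671, 0.1135]
tool_rot: [0.001, 0.686, 0.727, 0.0]
force: [0.5, 0.6, -0.8]
finger_gap: 0.0229
gripper_force: 107.8
shift [ 0.11  0.03 -3.65] yaw -0.3 | tcp [ 0.6379 -0.0671  0.1135] tooly 3.4 tilt [ 0.002 -0.    -1.   ]
```

View pics/s5.png

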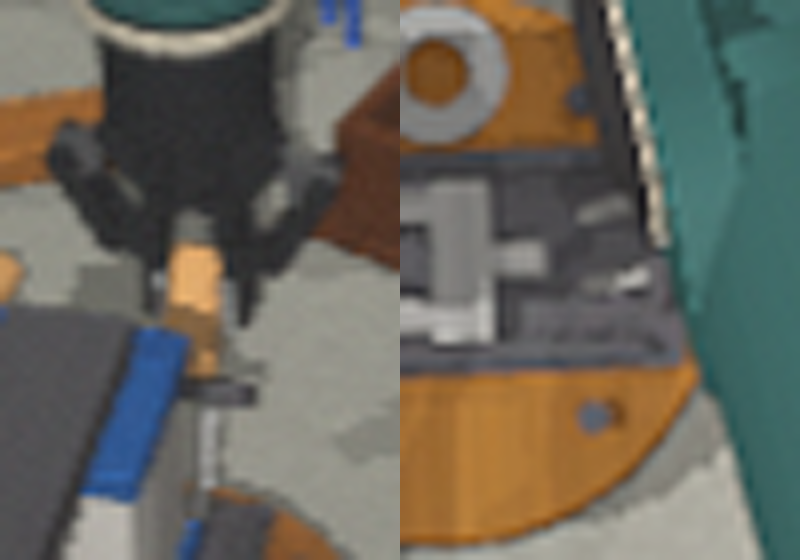

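The top crop shows the tines at (578,216) and (583,286), straddling the tail line at (522,258) with about a 1 mm offset. In the side crop the visible tine ends at (208,488). Now lowering to feel for the plate.

```bash
python3 - <<'E'
from h import *
p,R=pose();c,d=ray('side',190+207/8,125+486/8);n=R[:,1];P=p-n*.013;X=c+d*((P-c)@n)/(d@n);print((R.T@(X-p)*1e3).round(1),X)
E
python3 -m handwheel '[[[2,0,-0.1,0.5,0],[2,0,-0.1,0.8,0],[2,0,-0.1,1.0,0],[2,0,-0.1,1.0,0]]]'
```

```text
[ 44.4 -13.   62.1] [ 0.62221598 -0.02355348  0.05113729]
clock: 8.07
tcp_pos: [0.6361, -0.067, 0.102]
tool_rot: [-0.0, 0.686, 0.728, -0.0]
force: [-0.1, 0.1, -0.6]
finger_gap: 0.023
gripper_force: 107.8
```

```bash
for i in 1; do python3 -m handwheel '[[[2,0,0,0.3,0],[2,0,0,0.4,0],[2,0,0,0.4,0]]]'; python3 -m handwheel '[[[2,0,0,0.3,0],[2,0,0,0.4,0],[2,0,0,0.4,0]]]'; done
```

```text
clock: 8.45
tcp_pos: [0.6362, -0.0671, 0.0982]
tool_rot: [-0.0, 0.686, 0.728, -0.0]
force: [0.1, 0.8, -0.5]
finger_gap: 0.0228
gripper_force: 107.8
clock: 8.82
tcp_pos: [0.6362, -0.067, 0.0942]
tool_rot: [-0.0, 0.686, 0.728, -0.0]
force: [-0.1, -0.1, -0.5]
finger_gap: 0.0229
gripper_force: 107.8
```

```bash
python3 -m handwheel '[[[2,0,0,0.2,0],[2,0,0,0.3,0],[2,0,0,0.3,0]]]'|grep -E 'pos|force'; python3 -m handwheel '[[[2,0,0,0.2,0],[2,0,0,0.3,0],[2,0,0,0.3,0]]]'|grep -E 'pos|force'
```

```text
tcp_pos: [0.6372, -0.0673, 0.0927]
force: [-1.4, -1.6, 14.9]
gripper_force: 110.1
tcp_pos: [0.638, -0.0658, 0.0898]
force: [3.1, 4.3, 11.9]
gripper_force: 109.2
```

```bash
python3 -m handwheel '[[[2,0,0,0.2,0],[2,0,0,0.3,0],[2,0,0,0.3,0]]]'|grep -E 'pos|force'; python3 -m handwheel '[[[2,0,0,0.2,0],[2,0,0,0.3,0],[2,0,0,0.3,0]]]'|grep -E 'pos|force'
```

```text
tcp_pos: [0.6374, -0.0663, 0.0864]
force: [2.6, 4.3, 8.7]
gripper_force: 108.8
tcp_pos: [0.6371, -0.0664, 0.0834]
force: [-1.7, 2.2, 11.1]
gripper_force: 109.1
```

```bash
python3 -m handwheel '[[[2,0,0,-0.2,0],[2,0,0,-0.2,0]]]'|grep -E 'pos|force'; python3 -m handwheel '[[[2,0.4,0,0,0],[2,0.8,0,0,0],[2,1.2,0,0,0],[2,1.6,0,0,0],[2,1.6,0,0,0]]]'|grep -E 'pos|force'; python3 - <<'E'
from h import *
go(.638,-.066,.15,3.7)
u=ctrl.read_camera('top');cv2.imwrite('pics/t6.png',u)
cv2.imwrite('pics/s6.png',cv2.resize(u[120:170,220:270],None,fx=10,fy=10,interpolation=cv2.INTER_CUBIC))
E
```

```text
tcp_pos: [0.6365, -0.0672, 0.0846]
force: [0.9, -1.1, 3.5]
gripper_force: 107.7
tcp_pos: [0.6354, -0.0506, 0.0843]
force: [-0.4, 2.8, 2.5]
gripper_force: 107.9
shift [-1.55  0.17 -6.57] yaw -0.3 | tcp [ 0.6354 -0.0506  0.0843] tooly 3.4 tilt [ 0.     0.001 -1.   ]
```

View pics/s6.png

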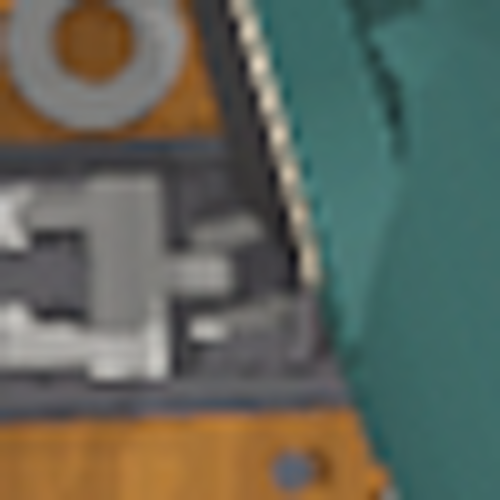

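Both tines straddle the tail (tine tips at (195,232) and (195,332), tail at (205,271)). I'm shifting 2 mm to centre them, then pushing.

```bash
python3 -m handwheel '[[[2,0,0.2,0,0],[2,0.5,0.2,0,0],[2,1,0.2,0,0],[2,1.5,0.2,0,0],[2,1.5,0.2,0,0]]]' 120|grep -E 'pos|force'; python3 -m handwheel '[[[2,0.5,0,0,0],[2,1,0,0,0],[2,1.5,0,0,0],[2,2,0,0,0],[2,2.5,0,0,0],[2,2.5,0,0,0]]]' 120|grep -E 'pos|force|rot'
```

```text
tcp_pos: [0.6366, -0.0359, 0.0843]
force: [0.1, 0.9, 2.8]
gripper_force: 117.2
tcp_pos: [0.6351, -0.0109, 0.0843]
tool_rot: [-0.0, 0.686, 0.728, 0.0]
force: [0.1, 1.5, 3.3]
gripper_force: 117.3
```

```bash
python3 -m handwheel '[[[2,0.4,0,0,0],[2,0.8,0,0,0],[2,1.2,0,0,0],[2,1.5,0,0,0],[2,1.8,0,0,0]]]' |grep -E 'pos|force'; python3 -m handwheel '[[[2,0.3,0,0,0],[2,0.5,0,0,0]]]' |grep -E 'pos|force|rot'; python3 -m handwheel '[[[2,0.3,0,0,0],[2,0.5,0,0,0]]]' |grep -E 'pos|force|rot'
```

```text
tcp_pos: [0.6344, 0.0044, 0.0847]
force: [-0.4, -13.6, 13.7]
gripper_force: 118.4
tcp_pos: [0.6342, 0.0096, 0.0847]
tool_rot: [0.001, 0.687, 0.727, -0.001]
force: [1.1, -9.3, 8.1]
gripper_force: 118.0
tcp_pos: [0.6337, 0.0159, 0.0845]
tool_rot: [0.0, 0.686, 0.727, -0.0]
force: [0.3, -2.7, 5.8]
gripper_force: 117.7
```

Resistance came and then dropped, so the jaws have snapped. Next, pushing on until it is fully home.

```bash
python3 -m handwheel '[[[2,0.2,0,0,0],[2,0.4,0,0,0]]]' |grep -E 'pos|force'; python3 -m handwheel '[[[2,0.2,0,0,0],[2,0.3,0,0,0]]]' |grep -E 'pos|force';python3 -m handwheel '[[[2,0.2,0,0,0],[2,0.3,0,0,0]]]' |grep -E 'pos|force'
```

```text
tcp_pos: [0.6335, 0.0194, 0.0845]
force: [-0.8, -9.9, 12.4]
gripper_force: 117.9
tcp_pos: [0.6335, 0.02, 0.0848]
force: [-2.1, -19.6, 17.4]
gripper_force: 118.9
tcp_pos: [0.6336, 0.0205, 0.0852]
force: [-4.1, -31.0, 25.8]
gripper_force: 119.9
```

```bash
python3 -m handwheel '[[[2,-0.8,0,0,0],[2,-2,0,-0.1,0],[2,-3.5,0,-0.3,0],[2,-5.5,0,-3,0],[2,-7.5,0,-6,0],[2,-8.5,0,-10,0],[2,-8.5,0,-13.5,0],[2,-8.5,0,-13.5,0]]]' |grep -E 'pos|force'; python3 - <<'E'
from h import *
go(.5374,-.288,.22,-105.3)
E
```

```text
tcp_pos: [0.6386, -0.0589, 0.2217]
force: [0.7, -0.4, -2.0]
gripper_force: 117.6
shift [-22.29 -11.44   0.15] yaw 108.6 | tcp [ 0.6386 -0.0589  0.2217] tooly 3.3 tilt [ 0.004 -0.001 -1.   ]
```

```bash
python3 -m handwheel '[[[2,-2.5,-1.2,0,10],[2,-5,-2.5,0,20],[2,-7.5,-3.8,0,30],[2,-10,-5.1,0,40],[2,-12.5,-6.4,0,50],[2,-15,-7.7,0,60],[2,-17.5,-9,0,70],[2,-20,-10.2,0,80]]]' |grep -E 'pos|force'; python3 - <<'E'
from h import *
go(.5374,-.288,.16,-105.3)
E
```

```text
tcp_pos: [0.5464, -0.2648, 0.2181]
force: [1.1, 0.3, -1.9]
gripper_force: 117.4
shift [-1.39  2.06  5.81] yaw 28.3 | tcp [ 0.5464 -0.2648  0.2181] tooly -77.0 tilt [-0.002  0.001 -1.   ]
```

```bash
python3 -m handwheel '[[[2,-1,1,1,10],[2,-1.4,2,3,20],[2,-1.4,2.1,5,28.3],[2,-1.4,2.1,6,28.3],[2,-1.4,2.1,6,28.3],[2,-1.4,2.1,6,28.3]]]' |grep -E 'pos|force'; python3 - <<'E'
from h import *
go(.5374,-.288,.107,-105.3)
t=ctrl.read_camera('side');u=ctrl.read_camera('top');cv2.imwrite('pics/t7.png',u);cv2.imwrite('pics/sd7.png',t)
k=dict(fx=6,fy=6,interpolation=cv2.INTER_CUBIC)
A=cv2.resize(t[100:170,200:265],None,**k);B=cv2.resize(t[180:250,180:245],None,**k)
cv2.imwrite('pics/s7.png',np.hstack([A,B]))
E
```

```text
tcp_pos: [0.5391, -0.2873, 0.1598]
force: [0.1, -0.1, -0.4]
gripper_force: 117.5
shift [-0.15  0.11  5.28] yaw 0.5 | tcp [ 0.5391 -0.2873  0.1598] tooly -104.8 tilt [ 0.001 -0.    -1.   ]
```

View pics/s7.png

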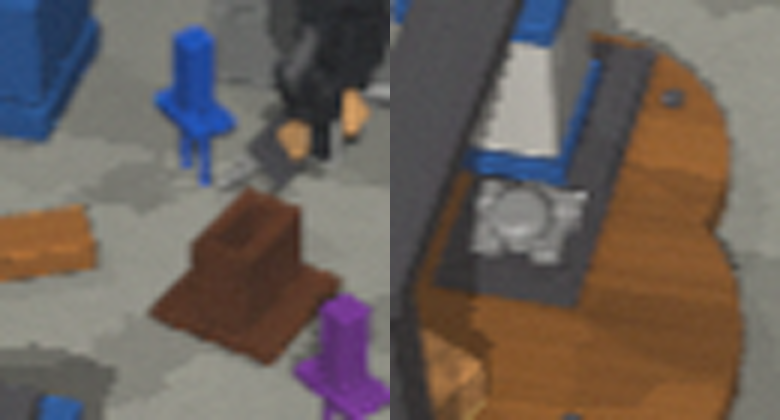

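The right half shows the clip round the post, with its jaws past the head at (575,200) and (545,255). In the left half the leaned fork is at the block: collar at (265,155) and a near tine around (222,185). Comparing that with the predicted tip positions.

```bash
python3 - <<'E'
from h import *
p,R=pose()
cr=lambda q:((q-[200,100])*6).round(0)
for th,L in((42,102),(46,102),(50,102),(48,95)):
    a=np.radians(th);s,c=np.sin(a),np.cos(a)
    def P(x,y,z):
        k=z-L; return cr(proj('side',p+R@(np.array([-k*s+x*c,y,-21-k*c-x*s])/1e3)))
    print(th,L,'near/far tip',P(0,-13,0),P(0,13,0),'collar bottom ends',P(0,-30,55),P(0,30,55),'htop',P(0,0,125), 'tip rel', (L*s, L*c-21))
t=cv2.imread('pics/sd7.png');g=cv2.cvtColor(t,cv2.COLOR_BGR2GRAY)[118:136,228:252];print('\n'.join(''.join('%4d'%v for v in r) for r in g))
E
```

```text
42 102 near/far tip [231. 192.] [250. 172.] collar bottom ends [267. 172.] [311. 126.] htop [354. 104.] tip rel (np.float64(68.25132184860354), np.float64(54.80077219869422))
46 102 near/far tip [225. 183.] [244. 163.] collar bottom ends [264. 168.] [308. 122.] htop [356. 106.] tip rel (np.float64(73.37265963454242), np.float64(49.85515378681772))
50 102 near/far tip [218. 175.] [238. 155.] collar bottom ends [261. 164.] [305. 118.] htop [357. 108.] tip rel (np.float64(78.13653319813575), np.float64(44.56433618802701))
48 95 near/far tip [228. 176.] [247. 156.] collar bottom ends [269. 163.] [313. 116.] htop [364. 103.] tip rel (np.float64(70.59875842035245), np.float64(42.567407604091535))
  73  72  67  69  72  65  68  74  79  93 116 130 125 118 121 108  86  79  72  52  42  46  49  47
  63  69  76  78  79  71  74  77  78  76  98 121 128 127 124 103  82  75  66  58  49  48  49  47
  92  69  71  79  80  76  76  78  80  77  82 113 129 129 128 122  97  70  68  77  99  97  74  55
 116  94  65  71  81  81  78  74  75  77  77 107 128 128 128 110  78  70  92 126 136 128 124  94
 119 103  70
[... 645 characters left out ...]
5  69  70  70  76  90
 118 124 129 130 119  93  74 108 133 132 129 123 109  99 104 103  93  77  73  75  81 114 127 120
 130 141 143 142 133 110  92 110 139 139 108  90  91 104 122 115 104  92  76  82 115 140 142 143
 129 130 130 131 128 133 134 134 121 105  99 104  98  84 102 117 108  85  81 107 124 136 144 145
 127 134 141 139 142 144 146 142 132 133 132 112  83  71  74  84  86  81 105 125 128 130 140 143
 128 134 143 146 147 146 144 141 135 138 118  84  70  67  68  74  69  71  85 113 135 144 142 144
 141 145 144 145 147 147 145 144 140 118  85  67  66  61  61  59  65  67  68  75  82  92 127 143
 145 147 147 145 145 146 147 145 125  83  72  64  58  54  58  57  58  62  64  68  69  67 114 145
```

Tip prediction at 46° matches. Inserting the tips 8 mm into the slot.

```bash
python3 -m handwheel '[[[2,-0.1,0.1,2,0.5],[2,-0.1,0.1,3.5,0.5],[2,-0.1,0.1,4.3,0.5],[2,-0.1,0.1,4.8,0.5],[2,-0.1,0.1,4.8,0.5]]]'|grep -E 'pos|force'
```

```text
tcp_pos: [0.5376, -0.288, 0.1112]
force: [-0.7, 1.0, -1.9]
gripper_force: 117.5
```

```bash
python3 -m handwheel '[[[2,0,0,0,0],[2,0,0,0,0],[2,0.8,0,-0.6,0],[2,1.6,0,-1.2,0],[2,2.4,0,-1.65,0],[2,3.1,0,-2,0],[2,4,0,-2.3,0],[2,4.8,0,-2.5,0]]]' 25|grep -E 'pos|force'; python3 -m handwheel '[[[2,0.8,0,-0.1,0],[2,1.6,0,-0.1,0],[2,2.3,0,0,0],[2,2.6,0,0.1,0],[2,2.6,0,0.1,0]]]'|grep -E 'pos|force'; python3 - <<'E'
from h import *
go(.6039,-.3061,.099,-105.3)
ctrl.read_camera('side')
E
```

```text
tcp_pos: [0.5827, -0.3006, 0.1356]
force: [-10.1, 2.2, -4.6]
gripper_force: 118.1
tcp_pos: [0.6081, -0.3076, 0.1349]
force: [-5.9, 1.9, 0.1]
gripper_force: 119.8
shift [-0.44 -0.03  3.59] yaw -0.1 | tcp [ 0.6081 -0.3076  0.1349] tooly -105.4 tilt [-0.002  0.001 -1.   ]
```

```bash
python3 -m handwheel '[[[2,-0.2,0,0.3,0],[2,-0.2,0,0.7,0],[2,-0.3,0,1.1,0],[2,-0.3,0,1.1,0]]]' 20|grep -E 'pos|force'; python3 -m handwheel '[[[2,-0.1,0,0.5,0],[2,-0.1,0,1,0],[2,-0.1,0,1.3,0],[2,-0.1,0,1.3,0]]]'|grep -E 'pos|force';  python3 - <<'E'
from h import *
u=ctrl.read_camera('side');cv2.imwrite('pics/s8.png',u)
h=cv2.cvtColor(u,cv2.COLOR_BGR2HSV)[110:175,215:270]
m=cv2.inRange(h,(8,80,100),(25,255,255));m=m*(h[...,2]>110)
n,l,st,ce=cv2.connectedComponentsWithStats(m)
print([(s+[215,110,0,0,0]).tolist() for s in st[1:] if s[4]>5])
p,R=pose();tip=np.array([.603,-.306,p[2]-.083])
E
```

```text
tcp_pos: [0.6061, -0.3068, 0.1239]
force: [-0.4, -0.1, -0.7]
gripper_force: 119.6
tcp_pos: [0.605, -0.3065, 0.1109]
force: [-0.2, 0.3, -1.5]
gripper_force: 119.6
[[237, 120, 8, 15, 51], [215, 139, 1, 6, 6]]
```

```bash
python3 -m handwheel '[[[2,-0.1,0,0.4,0],[2,-0.1,0,0.8,0],[2,-0.1,0,1.0,0],[2,-0.1,0,1.0,0]]]'|grep -E 'pos|force'; python3 -m handwheel '[[[2,0,0,0.1,0],[2,0,0,0.2,0],[2,0,0,0.2,0]]]'|grep -E 'pos|force'
```

```text
tcp_pos: [0.6041, -0.3063, 0.101]
force: [-0.8, 0.4, -1.1]
gripper_force: 119.6
tcp_pos: [0.6042, -0.3064, 0.0992]
force: [-0.1, 0.3, -1.4]
gripper_force: 119.6
```

```bash
python3 -m handwheel '[[[2,0,0,0.1,0],[2,0,0,0.15,0],[2,0,0,0.15,0]]]'|grep -E 'pos|force'; python3 -m handwheel '[[[5,0,0,0.1,0],[8.5,0,0,0.1,0],[8.5,0,0,0.1,0],[8.5,0,0,0.1,0],[8.5,0,0,0.1,0],[8.5,0,0,-1,0],[8.5,0,0,-5,0],[8.5,0,0,-10,0]]]'; python3 -m handwheel '[[[8.5,-3,0,-3,0],[8.5,-8,0,-6,0],[8.5,-14,0,-6,0],[8.5,-20,0,-6,0],[8.5,-20,0,-6,0]]]'|grep -E 'pos|force|clock'; python3 - <<'E'
from h import *
u=ctrl.read_camera('side');v=ctrl.read_camera('top');k=dict(fx=4,fy=4,interpolation=cv2.INTER_CUBIC)
cv2.imwrite('pics/s9.png',np.hstack([cv2.resize(u[90:240,200:300],None,**k),cv2.resize(v[110:260,300:400],None,**k)]))
k=dict(fx=4,fy=4,interpolation=cv2.INTER_CUBIC)
A=np.hstack([cv2.resize(u[110:180,205:305],None,**k),cv2.resize(v[125:195,300:400],None,**k)])
B=np.hstack([cv2.resize(u[180:250,170:270],None,**k),cv2.resize(v[110:180,170:270],None,**k)])
cv2.imwrite('pics/fin.png',np.vstack([A,B]))
E
```

```text
tcp_pos: [0.6041, -0.3064, 0.0977]
force: [0.1, -0.5, -1.0]
gripper_force: 119.6
clock: 22.95
tcp_pos: [0.6038, -0.3062, 0.199]
tool_rot: [-0.0, 0.991, -0.134, -0.001]
force: [-0.2, 0.0, -0.3]
finger_gap: 0.0848
gripper_force: 0.0
clock: 23.58
tcp_pos: [0.4082, -0.2527, 0.2589]
force: [1.2, -0.1, 0.9]
gripper_force: 0.0
```

View pics/fin.png

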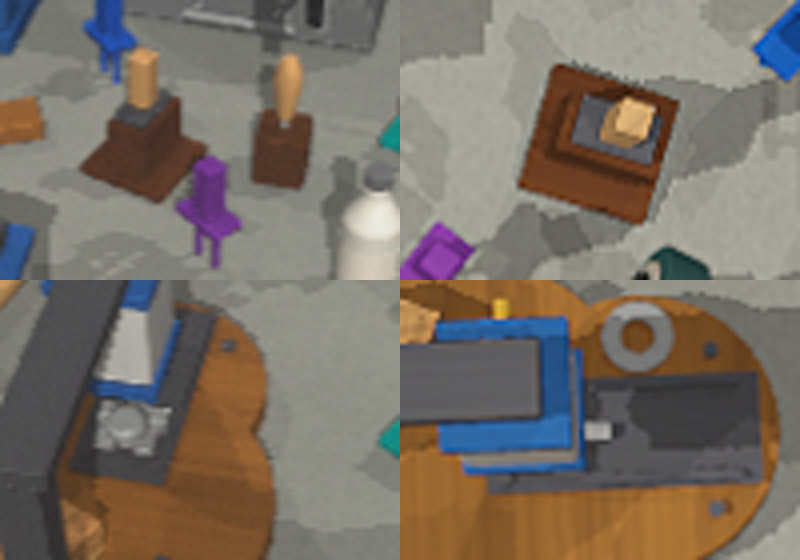

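Final view: the fork stands upright in its block with the collar seated, as at the start. The clip encloses the post with only its tail end showing beyond the cylinder at (612,432), and the bottle is standing. Handing in.

```bash
python3 -c "
from rig import ctrl
print(ctrl.sign_off())"
```

```text
the job is handed in; nothing more can be done
None
```

I pushed the clip home round the post with the fork, stood the fork back upright in its block, and handed the job in at about 24 s. The jaws snapped and then met a firm stop, and nothing I could see was knocked over; the tin was outside the final pictures, but the arm never went near it.

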